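# Set the cheese cutter's portion stop without backlash

## Task

Set the portion stop of the blue-knobbed cheese cutter to its red tab. Its screw has slack, so turn the blue knob clockwise until the stop's black pointer has run about 15 mm past the red tab, then turn the knob back anticlockwise, in that direction only, until the pointer lines up with the red tab, and let go.

Things in the scene. Friction and masses are not known exactly. Their poses are not given: they have to be found in the camera images.
- blue_knob_grip (a point): Blue bar knob, 60 x 18 x 42 mm tall, on a gearbox of one of two alike cutters (the other's is grey). Point on its vertical turning axis, 19 mm below the bar's top, 31 mm above the gearbox, 101 mm above the table. x along the bar, y across it (grip so), z up. Clockwise from above drives the stop away from the knob, 45 mm/rad after the slack; friction 0.1 N m; stays where left; stop travel 75 mm.
- blue_knob (a joint): Slack between knob and screw, rad, 0.30 in all: +0.15 when taken up by turning clockwise, -0.15 when taken up anticlockwise. The stop moves only once the slack is at the end in the direction of turning. Starts between 0 and 0.12.
- blue_pointer (a point): End of the black pointer (8 mm wide) on the side of the blue-knobbed cutter's sliding stop (a green fence 100 mm wide, top 65 mm above the table); the point is 29 mm above the table and slides along the cutter past the tabs. x points along the cutter, away from the knob.
- blue_red_tab_top (a point): Top centre of the red tab (8 mm along the cutter, 20 mm across, 32 mm tall) clipped to the blue-knobbed cutter's edge, 38 mm above the table. x points along the cutter, away from the knob; it lies 22 to 40 mm further along than the pointer's start. The yellow tab and the grey-knobbed cutter's tabs are for other cuts.

How it is judged:
On the way:
1. the pointer has been run past the red tab, by at least 11 mm (x of blue_pointer in the frame of blue_red_tab_top above 0.011 m), for 0.1 s.
At the end, for the whole second after the job is handed in: The pointer is within 8 mm of the red tab along the cutter, and the screw's slack is left taken up on the anticlockwise side (blue_knob below -0.05 rad), so the last turning was anticlockwise (x of blue_pointer in the frame of blue_red_tab_top between -0.008 and 0.008 m and value of joint blue_knob below -0.05 rad); the robot touches nothing.
It also fails if it takes over 32 s, if anything falls off the work surface, if the arm or the gripper's body presses on something with over 40 N, if the wrist force passes 120 N, or if a joint passes its speed limit or range.

## Robot

A 7-joint arm with a two-finger parallel gripper is mounted at the origin on the work surface. World frame = base frame: x ahead of the robot, y to its left, z up, the work surface at z = 0. Lengths are in m, angles in rad, forces in N, time in s.
With the tool pointing down it reaches from about 0.4 to 0.9 m from the base axis. Payload 5.6 kg.
Tool frame: the origin (TCP) lies on the centre line of the jaws, within the pads' length; the fingertips stand 11 mm ahead of it and the grasp point (between the pads) lies 8 mm behind it; z points along the fingers, x is the direction in which the jaws open and shut, and the axes are right-handed (so a half turn about z gives the same grasp; the last joint's range is limited). The gripper opens to 92 mm and grips with 3 to 60 N. Pads are 20 mm wide; open, the fingers measure 128 mm over their backs; the gripper's body (75 mm by 189 mm) begins 69 mm behind the grasp point.
Start: joints at [1.297, 0.468, -0.012, 1.603, 0.006, 1.071, -0.056], TCP at [0.149, -0.633, 0.226] pointing down, gripper open.
Joint ranges: [-2.53, 2.53], [-0.31, 2.02], [-1.57, 1.55], [0.28, 2.44], [-1.29, 4.43], [0.15, 1.84], [-2.92, 2.92]. Speed limits (rad/s): [2.57, 2.57, 3.14, 3.14, 3.14, 3.14, 3.14].

## Interface

Orientations are given as a 3x3 rotation matrix whose columns are the frame's x, y, z axes.
In Python, from bench import arm gives the robot as it stands. The module is installed in compiled form; this text tells all that it offers.
- The arm moves only by the tool move_arm, never from a script. Its argument "rows" is text: rows parted by semicolons, each of 7 numbers parted by spaces: the turn, a rotation vector about the tool's x, y, z in units of 6 degrees (1.0 is 6 degrees), then the shift along the tool's x, y, z in m, then the closure, from 0 (fully open) to 1 (shut). A call has 1 to 8 rows; each row is the pose to reach, as a shift and turn from the pose measured when the call began, along the tool's axes at that moment; what a row does not reach only later rows make up. A row lasts 1/8 s, in which the tool goes at most 62.5 mm and 10.7 degrees, less where a joint would pass 70% of its speed; a pose out of reach is approached as far as the arm can. A call with a gripper value outside its range is refused whole. The fingers move at their own pace and stop on an object; "grip_force" is the grip in N (left out, the last holds). Time passes only in rows, so rows that repeat a pose let the fingers close. It gives the time, the measured TCP pose, the force and the opening at its end, in the units of the state.
- arm.observe(): the state, without advancing time (a new reading comes with each control period).
- arm.camera(name): name is "scene" or "top"; returns a dict with "img" (480x640x3 uint8, red, green, blue), "range_z" (480x640 float32, m along the optical axis (not along the pixel's ray), 0 where there is no reading), "fx", "fy", "cx", "cy" (pixels), "R" (3x3) and "t" (3): a world point X has camera coordinates R X + t. Camera axes: x right, y down, z forward; pixel columns grow to the right and rows downward; lengths in m; the calibration is good to about 2 mm. A picture is of the moment at which its call begins.
- arm.job_done(): hands the job in, once; it reports no verdict.
The state is a dict: "clock": time; "joints": joint angles; "qvel": joint speeds; "joint_efforts": joint torques, N m; "tool_pos": TCP position; "tool_rot": TCP orientation; "wrist_force": force on the tool from outside, world axes, zero at the start; "wrist_torque": the same for the moment, N m; "opening": finger opening in m.
Only numpy, scipy, OpenCV 4.12 (cv2) and the standard library are available. Lean on these libraries where they do the work, as an engineer would, in place of code of your own. Each camera call takes 0.05 s, during which the arm holds its last target.

## Working session

There is one attempt and no reset: what is moved stays moved. The work goes in short steps, Python scripts to look and compute and a tool call to move; the robot and the scene stay as the last step left them, time stands still between calls to the robot, and variables do not carry over. Pictures are saved under pics/ and viewed, and the job is handed in when it is done.

Besides the shell and the picture viewer there is one more tool, called after ">>>" by a JSON object that holds its "name" and its "arguments", one argument or row to a line. move_arm: Moves the arm, as the interface text tells. Its arguments: {"type":"object","properties":{"rows":{"type":"string"},"grip_force":{"type":"number"}},"required":["rows"]}

```bash
mkdir -p pics; python3 - <<'E'
from bench import arm
import cv2, pickle
s=arm.observe(); print({k:s[k] for k in('clock','tool_pos','tool_rot','opening')})
for n in('scene','top'):
    c=arm.camera(n); cv2.imwrite(f'pics/{n}0.png',c['img'][:,:,::-1]); pickle.dump(c,open(f'{n}0.pkl','wb'))
    print(n,c['fx'],c['cx'],c['cy'],-c['R'].T@c['t'])
E
```

```text
{'clock': 0.0, 'tool_pos': array([ 0.14847469, -0.63227477,  0.2246732 ]), 'tool_rot': array([[ 2.28699024e-01, -9.73497035e-01, -5.28889626e-04],
       [-9.73495754e-01, -2.28699585e-01,  1.58662562e-03],
       [-1.66553218e-03,  1.52012074e-04, -9.99998601e-01]]), 'opening': 0.0919093066887584}
scene 592.9094290295496 328.0493003967859 248.77714291506967 [1.11922666 0.39737393 0.58840969]
top 521.1488238989069 312.93828470353196 236.28240038650716 [0.40097955 0.0263373  0.90482733]
```

View pics/scene0.png

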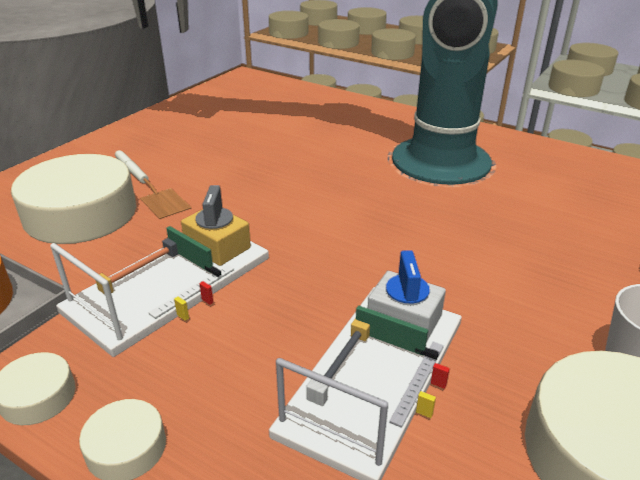

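View pics/top0.png

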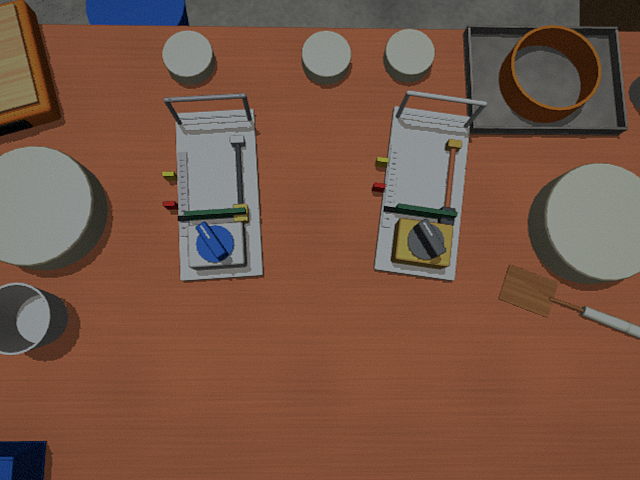

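The scene view shows the blue knob at about (408,278) and the red tab at (440,375). In the top view the knob is at about (213,241), the pointer at (182,216) and the red tab at (170,205).

```bash
python3 - <<'E'
import cv2, pickle, numpy as np
c=pickle.load(open('top0.pkl','rb'));im=c['img'][:,:,::-1]
cv2.imwrite('pics/topz.png',cv2.resize(im[180:290,150:280],None,fx=5,fy=5,interpolation=cv2.INTER_NEAREST))
c=pickle.load(open('scene0.pkl','rb'));im=c['img'][:,:,::-1]
cv2.imwrite('pics/scz.png',cv2.resize(im[240:430,350:470],None,fx=3,fy=3,interpolation=cv2.INTER_NEAREST))
E
```

```text
(no output)
```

View pics/topz.png

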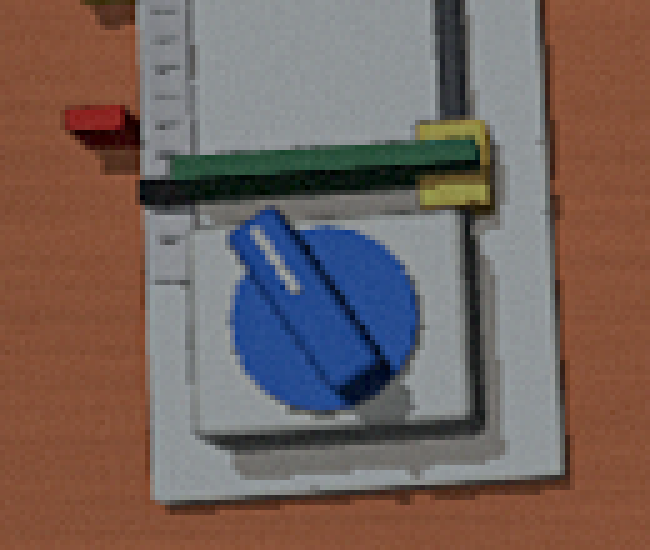

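View pics/scz.png

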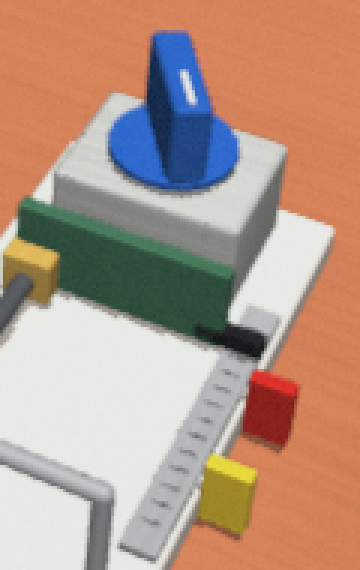

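```bash
cat > h.py <<'E'
import numpy as np, cv2
def pt(c,u,v,z):
    d=c['R'].T@np.array([(u-c['cx'])/c['fx'],(v-c['cy'])/c['fy'],1]); o=-c['R'].T@c['t']
    return o+d*(z-o[2])/d[2]
E
python3 - <<'E'
from h import *
import pickle
np.set_printoptions(precision=4,suppress=True)
c=pickle.load(open('top0.pkl','rb')); s=pickle.load(open('scene0.pkl','rb'))
T=lambda x,y,z:pt(c,150+x/5-.5,180+y/5-.5,z)
S=lambda x,y,z:pt(s,350+x/3-.5,240+y/3-.5,z)
P=[T(*p,.12) for p in((232,236),(269,208),(388,360),(338,386))]
print(np.array(P)); ctr=sum(P)/4;print('bar',ctr)
d=(P[0]+P[1]-P[2]-P[3])/2;print('len',np.linalg.norm(d),'ang',np.degrees(np.arctan2(d[1],d[0])))
print('disc',T(325,318,.078))
Q=[S(*p,.12) for p in((152,32),(187,33),(211,110),(178,116))]
print('scene bar',sum(Q)/4, np.array(Q))
print('disc scene',S(174,145,.078))
e1=T(140,0,.02)-T(152,498,.02);e2=T(542,0,.02)-T(566,478,.02)
for e in(e1,e2):print('edge ang',np.degrees(np.arctan2(e[1],e[0])))
print('red',T(95,116,.038),S(272,378,.038))
print('ptr',T(140,190,.029),S(268,338,.032))
img=s['img'].astype(int)
# range check
for nm,cc,u,v in(('bar top',c,211,238),('disc',c,225,238),('gear',c,192,262)):
    z=cc['range_z'][v,u]; X=cc['R'].T@(np.array([(u-cc['cx'])/cc['fx']*z,(v-cc['cy'])/cc['fy']*z,z])-cc['t']);print(nm,X)
E
```

```text
[[0.5429 0.1846 0.12  ]
 [0.5517 0.1736 0.12  ]
 [0.505  0.1363 0.12  ]
 [0.497  0.1512 0.12  ]]
bar [0.5242 0.1614 0.12  ]
len 0.05826344843793354 ang 37.382640611006266
disc [0.524  0.1626 0.078 ]
scene bar [0.5292 0.1657 0.12  ] [[0.5093 0.1415 0.12  ]
 [0.5015 0.1553 0.12  ]
 [0.5473 0.188  0.12  ]
 [0.5586 0.1779 0.12  ]]
disc scene [0.5285 0.1658 0.078 ]
edge ang 3.6243597162351335
edge ang 3.670299619680869
red [0.5989 0.2486 0.038 ] [0.5997 0.2488 0.038 ]
ptr [0.5752 0.2346 0.029 ] [0.5731 0.2365 0.032 ]
bar top [0.5256 0.1612 0.1201]
disc [0.5323 0.146  0.0784]
gear [0.4943 0.1984 0.0723]
```

The knob axis is at about (0.526, 0.163) with the bar at 37.5°. The cutter axis is at 3.65°, and the pointer is about 26 mm short of the red tab. I'm going via a waypoint at (0.45, -0.30).

>>> {"name": "move_arm", "arguments": {
  "rows": "0 0 -0.5 -0.032 -0.046 0 0;0 0 -1 -0.064 -0.093 0 0;0 0 -1.5 -0.096 -0.139 0 0;0 0 -2 -0.127 -0.185 0 0;0 0 -2.5 -0.159 -0.231 0 0;0 0 -3 -0.19 -0.277 0 0;0 0 -3.5 -0.222 -0.324 0 0;0 0 -4 -0.254 -0.37 0 0"
}}

```text
clock: 1.1
tool_pos: [0.4515, -0.2989, 0.225]
tool_rot: [[0.606, -0.795, -0.001], [-0.795, -0.606, 0.002], [-0.002, -0.0, -1.0]]
wrist_force: [-0.0, -1.1, -0.6]
opening: 0.0919
```

```bash
cat > g.py <<'E'
from bench import arm
import numpy as np, sys
np.set_printoptions(precision=4,suppress=True)
s=arm.observe(); R=s['tool_rot']; tgt=np.array(list(map(float,sys.argv[1:4]))); a=float(sys.argv[4])
print('t',s['clock'],'pos',s['tool_pos'],'delta tool',R.T@(tgt-s['tool_pos']),'xang',np.degrees(np.arctan2(R[1,0],R[0,0])))
from scipy.spatial.transform import Rotation as Ro
a=np.radians(a);W=np.array([[np.cos(a),np.sin(a),0],[np.sin(a),-np.cos(a),0],[0,0,-1]])
print('turn units',np.degrees(Ro.from_matrix(R.T@W).as_rotvec())/6,'q',s['joints'],'F',s['wrist_force'],s['wrist_torque'],s['opening'])
E
python3 g.py 0.526 0.1635 0.18 -52.5
```

```text
t 1.1 pos [ 0.4515 -0.2989  0.225 ] delta tool [-0.3225 -0.3395  0.0456] xang -52.6882761670295
turn units [-0.0035  0.0154 -0.0314] q [ 0.757   0.3073 -0.2812  1.8549  0.0991  0.9943 -0.4855] F [-0.0176 -1.055  -0.58  ] [-0.1336 -0.0707 -0.0083] 0.09191438814031616
```

>>> {"name": "move_arm", "arguments": {
  "rows": "0 0 0 -0.040 -0.042 0 0;0 0 0 -0.081 -0.085 0 0;0 0 0 -0.121 -0.127 0 0;0 0 0 -0.161 -0.17 0 0;0 0 0 -0.202 -0.212 0 0;0 0 0 -0.242 -0.255 0 0;0 0 0 -0.282 -0.297 0.01 0;0 0 0 -0.322 -0.34 0.025 0"
}}

```text
clock: 2.1
tool_pos: [0.5271, 0.1649, 0.2005]
tool_rot: [[0.606, -0.796, 0.0], [-0.796, -0.606, 0.001], [-0.001, -0.001, -1.0]]
wrist_force: [-0.2, 0.9, 0.6]
opening: 0.0918
```

```bash
python3 g.py 0.526 0.1635 0.094 -52.5; python3 - <<'E'
from bench import arm
import cv2
for n in('scene','top'):
    cv2.imwrite(f'pics/{n}1.png',arm.camera(n)['img'][:,:,::-1])
E
```

```text
t 2.1 pos [0.5271 0.1649 0.2005] delta tool [0.0006 0.0018 0.1065] xang -52.726097067442474
turn units [-0.0101  0.0089 -0.0377] q [ 0.0449  0.3871 -0.5067  1.8432  0.223   0.9669 -1.478 ] F [-0.1824  0.9131  0.6068] [-0.0178 -0.0697 -0.0063] 0.09178274914690128
```

View pics/scene1.png

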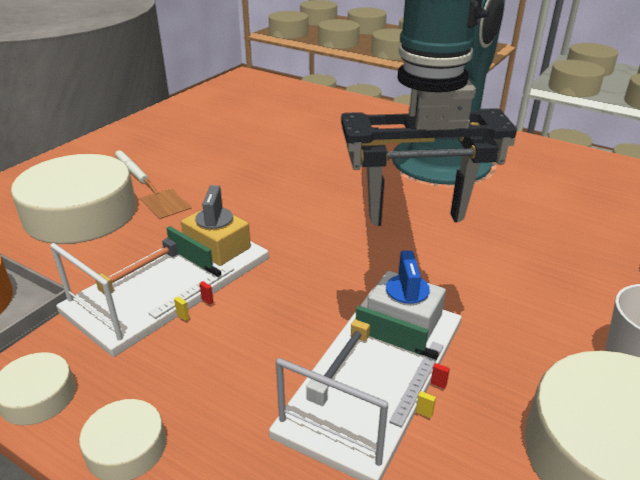

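The gripper at (415,150) is open over the blue knob (408,275), with its jaws across the bar. Now I descend and close.

>>> {"name": "move_arm", "arguments": {
  "rows": "0 0 0 0.001 0.002 0.04 0;0 0 0 0.001 0.002 0.08 0;0 0 0 0.001 0.002 0.106 0;0 0 0 0.001 0.002 0.106 0;0 0 0 0.001 0.002 0.106 1;0 0 0 0.001 0.002 0.106 1;0 0 0 0.001 0.002 0.106 1;0 0 0 0.001 0.002 0.106 1",
  "grip_force": 20
}}

```text
clock: 3.2
tool_pos: [0.5239, 0.1693, 0.0937]
tool_rot: [[0.614, -0.789, -0.003], [-0.789, -0.614, 0.005], [-0.006, -0.001, -1.0]]
wrist_force: [-0.5, -0.4, -0.2]
opening: 0.054
```

```bash
cat > look.py <<'E'
from bench import arm
import cv2,sys,pickle
c=arm.camera('scene');pickle.dump(c,open('s.pkl','wb'))
cv2.imwrite(f'pics/{sys.argv[1]}.png',cv2.resize(c['img'][240:430,330:480,::-1],None,fx=3,fy=3,interpolation=cv2.INTER_NEAREST))
E
python3 g.py 0.526 0.1635 0.094 -52.5; python3 look.py g1
```

```text
t 3.2 pos [0.5239 0.1693 0.0937] delta tool [ 0.0059  0.0019 -0.0003] xang -52.117805466857234
turn units [-0.0129  0.0559  0.0637] q [-0.0108  0.5296 -0.4548  1.9226  0.3187  0.7608 -1.5543] F [-0.5046 -0.4187 -0.1752] [-0.0293 -0.0385 -0.0048] 0.05395518774115628
```

View pics/g1.png

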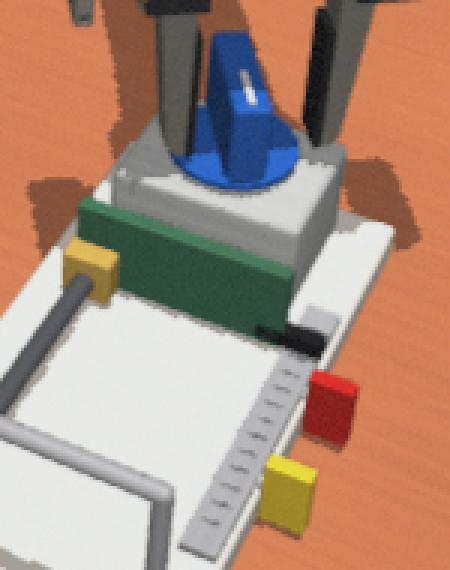

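Both fingers straddle the bar (235,110 in the crop), still closing at 54 mm. The tool is about 6 mm off centre, so I correct while closing.

>>> {"name": "move_arm", "arguments": {
  "rows": "0 0 0.06 0.006 0.002 0 0.4;0 0 0.06 0.006 0.002 0 0.4;0 0 0.06 0.006 0.002 0 0.5"
}}

```text
clock: 3.62
tool_pos: [0.5259, 0.1632, 0.0935]
tool_rot: [[0.609, -0.793, -0.003], [-0.793, -0.609, 0.005], [-0.006, -0.001, -1.0]]
wrist_force: [0.0, -0.4, -0.2]
opening: 0.0473
```

```bash
python3 g.py 0.526 0.1635 0.094 -52.5
```

```text
t 3.625 pos [0.5259 0.1632 0.0935] delta tool [-0.0002 -0.0003 -0.0005] xang -52.48874693486284
turn units [-0.0097  0.0579  0.0018] q [-0.0009  0.5298 -0.4525  1.9223  0.3171  0.7606 -1.5478] F [ 0.0107 -0.4494 -0.2079] [ 0.044   0.0055 -0.01  ] 0.04725019424625306
```

>>> {"name": "move_arm", "arguments": {
  "rows": "0 0 0 0 0 0 1;0 0 0 0 0 0 1;0 0 0 0 0 0 1;0 0 0 0 0 0 1;0 0 0 0 0 0 1;0 0 0 0 0 0 1"
}}

```text
clock: 4.38
tool_pos: [0.5256, 0.1634, 0.0935]
tool_rot: [[0.609, -0.793, -0.003], [-0.793, -0.609, 0.006], [-0.006, -0.001, -1.0]]
wrist_force: [-2.7, 1.6, 1.7]
opening: 0.0179
```

```bash
python3 g.py 0.526 0.1635 0.094 -52.5; python3 look.py g2
```

```text
t 4.375 pos [0.5256 0.1634 0.0935] delta tool [ 0.0002 -0.0004 -0.0005] xang -52.47662777244345
turn units [-0.0069  0.0611  0.0039] q [-0.0011  0.5297 -0.4528  1.9224  0.3168  0.7609 -1.5478] F [-2.7492  1.617   1.6956] [0.1026 0.3578 0.015 ] 0.017887237657016174
```

View pics/g2.png

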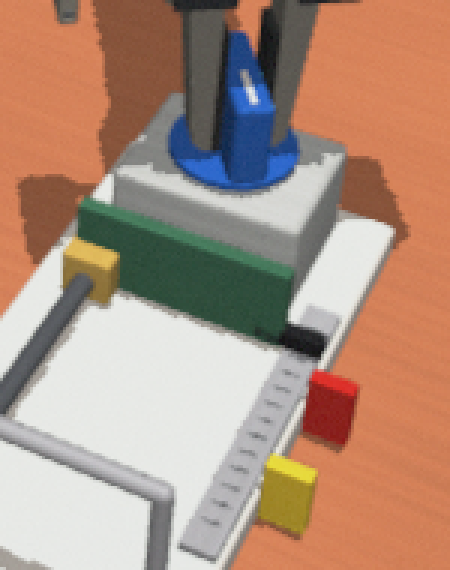

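Gripped at 17.9 mm, with the fingers on either side of the bar. Now I turn clockwise about 42° and measure.

>>> {"name": "move_arm", "arguments": {
  "rows": "0 0 1 0 0 0 1;0 0 2 0 0 0 1;0 0 3 0 0 0 1;0 0 4 0 0 0 1;0 0 5 0 0 0 1;0 0 6 0 0 0 1;0 0 7 0 0 0 1;0 0 7 0 0 0 1",
  "grip_force": 25
}}

```text
clock: 5.42
tool_pos: [0.5256, 0.1631, 0.0935]
tool_rot: [[-0.077, -0.997, -0.003], [-0.997, 0.077, 0.005], [-0.005, 0.004, -1.0]]
wrist_force: [-1.9, -0.5, 1.1]
opening: 0.0177
```

```bash
python3 g.py 0.526 0.1635 0.094 -110; python3 look.py g3
```

```text
t 5.425 pos [0.5256 0.1631 0.0935] delta tool [-0.0004 -0.0003 -0.0005] xang -94.40690867731269
turn units [0.0396 0.0386 2.5989] q [-0.1391  0.4994 -0.2756  1.9317  0.1867  0.7364 -2.1693] F [-1.8758 -0.5444  1.0899] [-0.32    0.1517 -0.0006] 0.017742324475418163
```

View pics/g3.png

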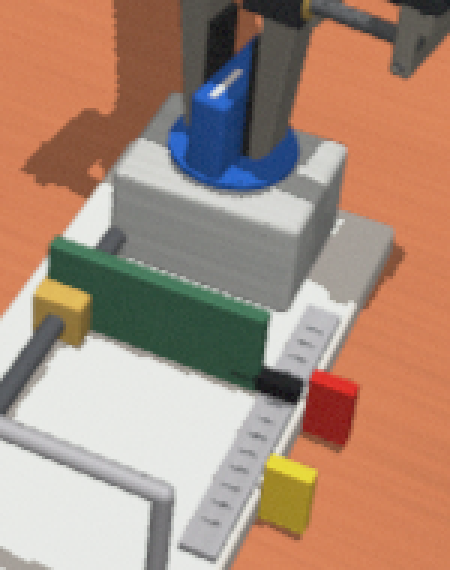

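The pointer's end (285,387 in the crop) is near the red tab (333,385). I'll measure it by mask.

```bash
cat > m.py <<'E'
from h import *
import pickle,sys
np.set_printoptions(precision=4,suppress=True)
a=np.radians(3.65);ax=np.array([np.cos(a),np.sin(a)]);red=np.array([0.5993,0.2487])
def meas(f):
    s=pickle.load(open(f,'rb'));im=s['img'].astype(int)
    m=(im.max(2)<45).astype(np.uint8); m[:300]=0;m[420:]=0;m[:,:405]=0;m[:,480:]=0
    n,l,st,ce=cv2.connectedComponentsWithStats(m)
    i=1+np.argmax(st[1:,4]); ys,xs=np.where(l==i)
    x1=xs.max();sel=xs>=x1-3;u,v=xs[sel].mean()+1.5,ys[sel].mean()
    P=pt(s,u,v,.029); Q=pt(s,xs.mean(),ys.mean(),.03)
    print(f,st[i],'end px',u,v,'P',P,'rel along mm',1e3*(P[:2]-red)@ax,'centroid rel',1e3*(Q[:2]-red)@ax)
for f in sys.argv[1:]:meas(f)
E
python3 m.py scene0.pkl s.pkl
```

```text
scene0.pkl [415 349  23  10 122] end px 436.82 354.92 P [0.5762 0.2354 0.029 ] rel along mm -23.898478790158034 centroid rel -20.76306700008495
s.pkl [415 364  15  10 103] end px 428.88461538461536 369.8076923076923 P [0.6057 0.2372 0.029 ] rel along mm 5.643770326405732 centroid rel 8.165223264021138
```

>>> {"name": "move_arm", "arguments": {
  "rows": "0 0 0.8 0 0 0 1;0 0 1.6 0 0 0 1;0 0 2.3 0 0 0 1;0 0 2.3 0 0 0 1;0 0 2.3 0 0 0 1"
}}

```text
clock: 6.1
tool_pos: [0.5256, 0.163, 0.0935]
tool_rot: [[-0.31, -0.951, -0.003], [-0.951, 0.31, 0.005], [-0.004, 0.005, -1.0]]
wrist_force: [-2.6, -1.0, 1.3]
opening: 0.0178
```

```bash
python3 g.py 0.526 0.1635 0.094 -110; python3 look.py g4; python3 m.py s.pkl
```

```text
t 6.1 pos [0.5256 0.163  0.0935] delta tool [-0.0006 -0.0002 -0.0005] xang -108.06095727984402
turn units [0.0454 0.0327 0.3233] q [-0.184   0.4924 -0.2185  1.9347  0.1455  0.731  -2.372 ] F [-2.6157 -1.0342  1.2552] [-0.1142  0.167  -0.0166] 0.01779615546660904
s.pkl [405 369  22  11 131] end px 425.89285714285717 375.5 P [0.6165 0.2379 0.029 ] rel along mm 16.487600139454106 centroid rel 19.274118472734024
```

View pics/g4.png

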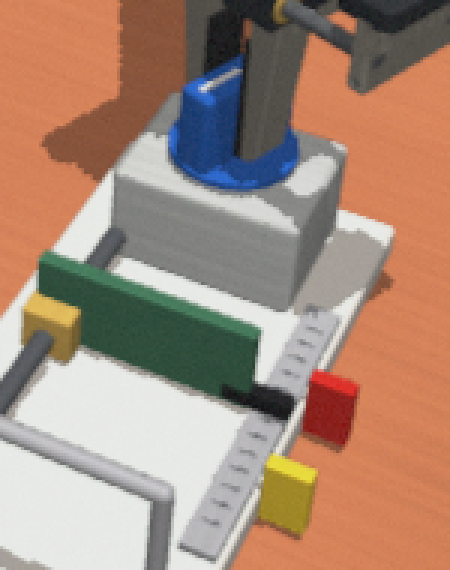

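The pointer end (280,402) is past the red tab (333,380), at +16.5 mm by the scene camera. I'll cross-check the tab offset in the top view.

```bash
python3 - <<'E'
from bench import arm
import cv2,pickle
c=arm.camera('top');pickle.dump(c,open('t1.pkl','wb'))
cv2.imwrite('pics/t1.png',cv2.resize(c['img'][160:260,140:270,::-1],None,fx=6,fy=6,interpolation=cv2.INTER_NEAREST))
E
```

```text
(no output)
```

View pics/t1.png

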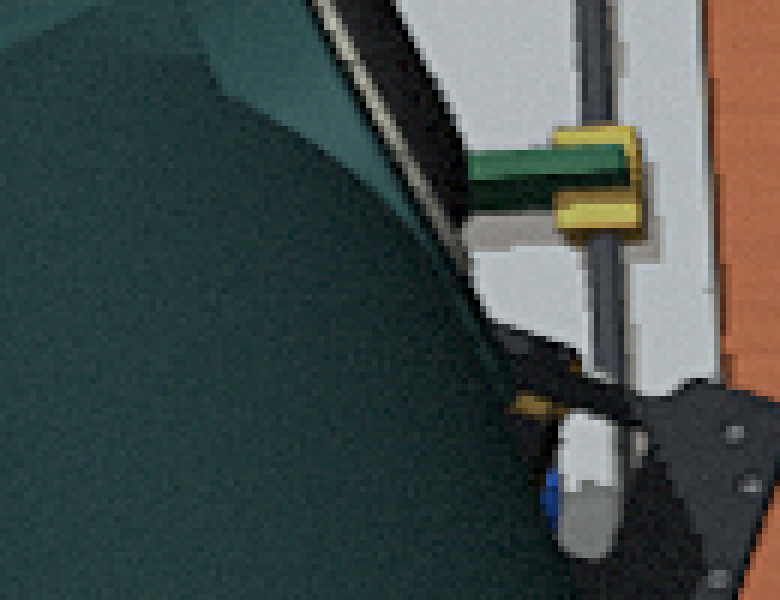

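The arm hides the tab in the top view, so that check isn't available here. The initial top-view offset (-24.5 mm) plus the measured motion gives about +16 mm, which agrees with the scene camera. Now anticlockwise only.

>>> {"name": "move_arm", "arguments": {
  "rows": "0 0 -0.9 0 0 0 1;0 0 -1.8 0 0 0 1;0 0 -2.7 0 0 0 1;0 0 -3.6 0 0 0 1;0 0 -4.5 0 0 0 1;0 0 -5.3 0 0 0 1;0 0 -5.8 0 0 0 1;0 0 -5.8 0 0 0 1"
}}

```text
clock: 7.2
tool_pos: [0.5256, 0.1633, 0.0935]
tool_rot: [[0.287, -0.958, -0.003], [-0.958, -0.287, 0.006], [-0.006, 0.002, -1.0]]
wrist_force: [-0.7, 0.7, 1.2]
opening: 0.0178
```

```bash
python3 g.py 0.526 0.1635 0.094 -70.5; python3 look.py g5; python3 m.py s.pkl
```

```text
t 7.2 pos [0.5256 0.1633 0.0935] delta tool [-0.0001 -0.0004 -0.0005] xang -73.30086158825135
turn units [ 0.0142  0.0604 -0.4668] q [-0.0682  0.5131 -0.3657  1.9269  0.2516  0.7473 -1.856 ] F [-0.7308  0.6936  1.2076] [0.0766 0.3405 0.0023] 0.017809193704791226
s.pkl [408 361  23  11 125] end px 429.8333333333333 367.6666666666667 P [0.6017 0.2367 0.029 ] rel along mm 1.613544375579402 centroid rel 5.252914247076352
```

View pics/g5.png

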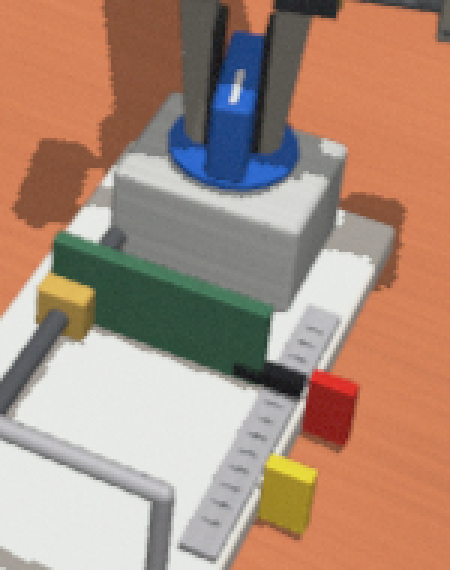

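The pointer end (300,380) is nearly aligned with the tab (333,380), at about +2 mm. A small further anticlockwise turn, then release.

>>> {"name": "move_arm", "arguments": {
  "rows": "0 0 -0.2 0 0 0 1;0 0 -0.4 0 0 0 1;0 0 -0.4 0 0 0 1;0 0 -0.4 0 0 0 1"
}}

```text
clock: 7.75
tool_pos: [0.5256, 0.1633, 0.0935]
tool_rot: [[0.327, -0.945, -0.003], [-0.945, -0.327, 0.005], [-0.006, 0.001, -1.0]]
wrist_force: [-1.9, 0.7, 0.6]
opening: 0.0181
```

```bash
python3 g.py 0.526 0.1635 0.094 -70.5; python3 look.py g6; python3 m.py s.pkl
```

```text
t 7.75 pos [0.5256 0.1633 0.0935] delta tool [-0.0001 -0.0004 -0.0005] xang -70.92317933857802
turn units [ 0.013   0.0591 -0.0705] q [-0.0609  0.5147 -0.3752  1.9264  0.2589  0.7487 -1.8208] F [-1.8891  0.731   0.5988] [0.0271 0.2051 0.024 ] 0.01805254628406989
s.pkl [409 360  23  12 133] end px 430.7173913043478 367.04347826086956 P [0.6001 0.2373 0.029 ] rel along mm 0.06267043548419339 centroid rel 3.5384769522531845
```

>>> {"name": "move_arm", "arguments": {
  "rows": "0 0 0 0 0 0 0.75;0 0 0 0 0 0 0.6;0 0 0 0 0 0 0.4;0 0 0 0 0 0 0.3;0 0 0 0 0 0 0.3;0 0 0 0 0 0 0.3"
}}

```text
clock: 8.55
tool_pos: [0.5256, 0.1633, 0.0935]
tool_rot: [[0.327, -0.945, -0.003], [-0.945, -0.327, 0.005], [-0.006, 0.001, -1.0]]
wrist_force: [0.6, -0.1, 0.0]
opening: 0.0643
```

```bash
python3 g.py 0.526 0.1635 0.2 -70.5; python3 look.py g7; python3 m.py s.pkl
```

```text
t 8.55 pos [0.5256 0.1633 0.0935] delta tool [-0.0008 -0.0003 -0.1065] xang -70.9279611604277
turn units [ 0.0127  0.0592 -0.0713] q [-0.0609  0.5147 -0.3752  1.9264  0.2588  0.7486 -1.8208] F [ 0.6384 -0.1194  0.0081] [ 0.0102 -0.0453 -0.0252] 0.06428721284635913
s.pkl [408 360  24  11 130] end px 430.7173913043478 366.7391304347826 P [0.5996 0.2371 0.029 ] rel along mm -0.4318643278061421 centroid rel 3.544523110079864
```

View pics/g7.png

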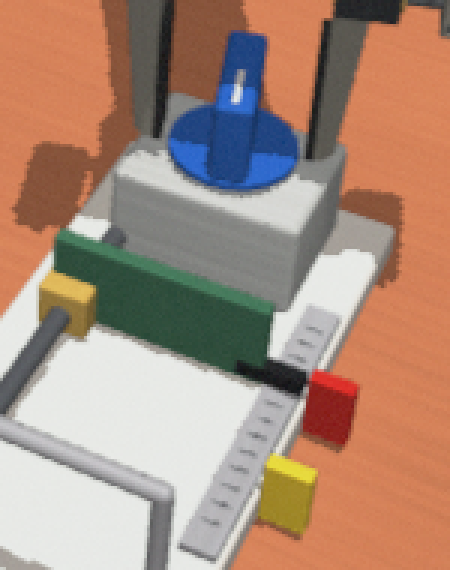

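Released with the pointer (303,380) level with the tab (333,380). Next I retreat upward and away, so the top camera gets a clear view for a final check.

>>> {"name": "move_arm", "arguments": {
  "rows": "0 0 0 0 0 -0.04 0.2;0 0 0 0 0 -0.09 0.1;0 0 0 0 0 -0.13 0;0 0 0 0.05 0.02 -0.13 0;0 0 0 0.1 0.04 -0.13 0;0 0 0 0.15 0.06 -0.13 0;0 0 0 0.2 0.06 -0.13 0;0 0 0 0.25 0.06 -0.13 0"
}}

```text
clock: 9.6
tool_pos: [0.5513, -0.095, 0.2224]
tool_rot: [[0.327, -0.945, -0.003], [-0.945, -0.327, 0.005], [-0.006, 0.001, -1.0]]
wrist_force: [0.6, 0.4, 0.3]
opening: 0.0916
```

```bash
python3 look.py g8; python3 m.py s.pkl; python3 - <<'E'
from bench import arm
import cv2,pickle
c=arm.camera('top');pickle.dump(c,open('t2.pkl','wb'))
cv2.imwrite('pics/t2.png',cv2.resize(c['img'][160:260,140:270,::-1],None,fx=6,fy=6,interpolation=cv2.INTER_NEAREST))
E
```

```text
s.pkl [409 361  23  11 133] end px 430.7083333333333 366.9166666666667 P [0.5999 0.2372 0.029 ] rel along mm -0.13777731313956443 centroid rel 3.4677769537689356
```

View pics/t2.png

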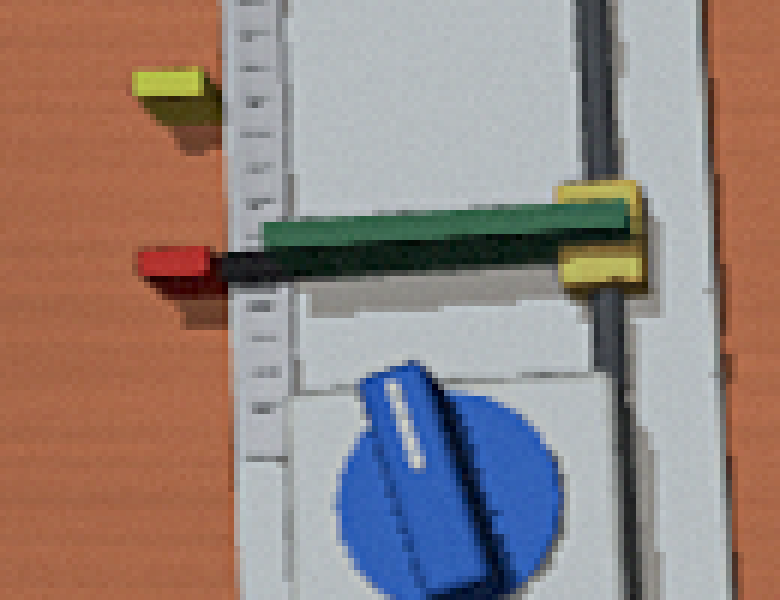

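The top view shows the pointer (220,270) beside the red tab top (174,262). Allowing for tilt and height parallax, it is about 1 mm short. Handing in.

```bash
python3 - <<'E'
from bench import arm
print(arm.job_done(), arm.observe()['clock'])
E
```

```text
the job is handed in; nothing more can be done
the job is handed in; nothing more can be done
```

The blue-knobbed cutter's stop is set to its red tab, with the pointer about level with it. I gripped the blue knob and turned it about 56° clockwise, which ran the pointer about 16 mm past the tab. I then turned it about 37° anticlockwise only, let go, and moved the arm clear. The job was handed in shortly after 9.6 s on the clock.

**Pointer position:** after release the scene camera gave −0.1 mm from the tab, and a rough reading of the top view gave about −1 mm. The centroid of the pointer's dark mask read about +3.5 mm, but that is a known offset in the measure: it ran 2.5–4 mm above the end measurement in every picture. All three are within the 8 mm limit.

**Slack:** it can't be seen directly. It follows from the last turning being about 0.65 rad anticlockwise, while the stop moved back only about 16 mm (0.36 rad), so the full 0.30 rad was taken up. Letting go did not visibly move the knob.

**Checks that failed or disagreed:**
- The top-camera check during the overshoot failed because the arm hid the tab, so the 16 mm rests on the scene camera and the starting measurement.
- The first descent left the tool about 6 mm off centre; I corrected this before gripping.

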